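Set up the drop-front check-in desk in the spare-parts store

TASK

Open the green check-in desk for writing: first pull both slide-out supports fully out by their orange pull blocks, and only then lower the white drop-front flap until it lies level on both supports. Leave the flap resting there and take the gripper away.

Things in the scene. Friction and masses are not known exactly. Their poses are not given: they have to be found in the camera images.
- desk: green bench-top desk, fixed, 300 wide (y), 200 deep (x). Origin on the table below the middle of the flap's hinge line; x points into the desk (its front faces its -x), z up. Flat top 230 high from x 66 to 200 mm, clear for |y| < 70 mm. Supports at y = +-120 mm. The grey drawer with black handle between them is locked, no part of the job. Parts up to 30 high lie before it.
- support_left (a joint): left slide-out support (desk y = +120 mm): pale bar 22 wide x 30 tall, top 120 above the table, front end flush with the desk front when in. Value: m pulled out along desk -x; 0 = in, 0.100 = fully out at its stop; starts 0 to 0.02. Slides with 2.5 N (+8 N per m/s), stays where left.
- support_right (a joint): right slide-out support (desk y = -120 mm): pale bar 22 wide x 30 tall, top 120 above the table, front end flush with the desk front when in. Value: m pulled out along desk -x; 0 = in, 0.100 = fully out at its stop; starts 0 to 0.02. Slides with 2.5 N (+8 N per m/s), stays where left.
- pull_left (a point): centre of the left support's ORANGE pull block, 30 (x) x 26 (y) x 36 (z) mm, on a thin stem, 60 mm before the front end of the bar and 72 above the table; axes as the desk. Pinch it from above across its y sides; free space on both sides.
- pull_right (a point): centre of the right support's ORANGE pull block, 30 (x) x 26 (y) x 36 (z) mm, on a thin stem, 60 mm before the front end of the bar and 72 above the table; axes as the desk. Pinch it from above across its y sides; free space on both sides.
- flap (a joint): white flap, 300 wide, 160 hinge to free edge, 12 thick. Opening angle, rad: 0 = shut, leaning 25 deg back from upright; 2.007 = level, edge to desk -x; starts 0 to 0.12. Hinge line 127 high at desk x = 0, in the outer face (underside when level). Stiff damped hinge (0.3 N m, 0.8 N m s/rad; 0.6 kg): stays near upright, below half way sinks slowly onto the supports, or past level without them.
- flap_edge (a point): middle of the flap's free edge (red band), on its outer face, 160 from the hinge; the board is 12 thick behind it. Shut, it is 68 mm behind the hinge line and 272 high, some 40 above the desk's flat top: fingertips fit behind it there to draw it forward, then push it on down from its inner face. 7 mm rubber buffers on the outer face meet the bars when level.

How it is judged (in metres and radians):
On the way, in this order (a step that is already met when the one before it is completed fails the run):
1. both supports are pulled out (at least 85 of 100 mm) while the flap is still up (less than 0.9 rad open) (value of joint each of support_left, support_right above 0.085 m and value of joint flap below 0.9 rad), for 0.2 s.
2. the flap is lowered to level on the supports (value of joint flap above 1.91 rad), for 0.2 s.
At the end, for the whole second after the job is handed in: both supports are at least 85 mm out of their 100 mm, the flap lies level on them (within about 5.5 degrees: 1.91 to 2.10 rad), at rest, and the fingers are off the desk (value of joint each of support_left, support_right above 0.085 m and value of joint flap between 1.91 and 2.1 rad and velocity of joint flap below 0.05 rad/s and contact force between desk and the fingers below 0.1 N); the robot touches nothing.
It fails at once if the flap is lowered past 0.9 rad while a support is less than 80 mm out (value of joint flap above 0.9 rad and value of joint any of support_left, support_right below 0.08 m).
It also fails if it takes over 67 s, if anything falls off the work surface, if the arm or the gripper's body presses on something with over 40 N, if the wrist force passes 120 N, or if a joint passes its speed limit or range.

ROBOT

A 6-joint arm with a two-finger parallel gripper is mounted at the origin on the work surface. World frame = base frame: x ahead of the robot, y to its left, z up, the work surface at z = 0. Lengths are in mm, angles in rad, forces in N, time in s.
With the tool pointing down it reaches from about 275 to 850 mm from the base axis. Payload 19 kg.
Tool frame: the origin (TCP) lies on the centre line of the jaws, within the pads' length; the fingertips stand 17 mm ahead of it and the grasp point (between the pads) lies 2 mm behind it; x points along the fingers, z is the direction in which the jaws open and shut, and the axes are right-handed (so a half turn about x gives the same grasp; the last joint's range is limited). The gripper opens to 85 mm and grips with 20 to 120 N. Pads are 22 mm wide; open, the fingers measure 114 mm over their backs; the gripper's body (76 mm by 85 mm) begins 54 mm behind the grasp point. The pads swing forward as they close: fully open they stand 13 mm farther back than shut.
Start: joints at [1.065, 0.15, 1.437, -0, 1.554, -0.134], TCP at [208.896, 535.682, 248.267] pointing down, gripper open.
Joint ranges: [-2.8, 2.8], [-0.68, 2.1], [0.12, 2.68], [-1.39, 4.53], [0.16, 2.79], [-2.81, 2.81]. Speed limits (rad/s): [1.89, 1.89, 2.22, 3.01, 3.01, 3.01].

INTERFACE

Orientations are given as [roll, pitch, yaw] about the fixed x, y, z axes, in that order (R = Rz(yaw) Ry(pitch) Rx(roll)).
In Python, from plant import bot gives the robot as it stands. The module is installed in compiled form; this text tells all that it offers.
- The arm moves only by the shell command python3 -m creep 'ROWS' [FORCE]. ROWS is text: rows parted by semicolons, each of 5 numbers parted by spaces: the shift along the tool's x, y, z in mm, then the turn about the tool's x in degrees, then the finger opening in mm, from 0 to 85.4. A call has 1 to 10 rows; each row shifts and turns the pose as measured when the row begins, along the tool's axes as they then stand; what a row does not reach is not made up. A row lasts 1/10 s, in which the tool goes at most 50 mm and 8.59 degrees, less where a joint would pass 70% of its speed; a pose out of reach is approached as far as the arm can. A call with a gripper value outside its range is refused whole. The fingers move at their own pace and stop on an object; FORCE is the grip in N (left out, the last holds). Time passes only in rows, so rows that do not move let the fingers close. It gives the time, the measured TCP pose, the force and the opening at its end, in the units of the state.
- bot.get_obs(): the state, without advancing time (a new reading comes with each control period).
- bot.snapshot(name): name is "side" or "top"; returns the picture (400x640x3 uint8, red, green, blue); there is no depth.
- bot.camera_model(name): a dict with "K" (3x3 intrinsics, pixels), "R" (3x3) and "t" (3): a world point X has camera coordinates R X + t. Camera axes: x right, y down, z forward; pixel columns grow to the right and rows downward; lengths in mm; the calibration is good to about 2 mm. A picture is of the moment at which its call begins. camera_model takes no time and is no camera call.
- bot.hand_in(): hands the job in, once; it reports no verdict.
The state is a dict: "time_s": time; "qpos": joint angles; "joint_vel": joint speeds; "effort": joint torques, N m; "eef_pos": TCP position; "orientation": TCP orientation; "contact_force": force on the tool from outside, world axes, zero at the start; "torque": the same for the moment, N m; "grip_width": opening from 0.0 (shut) to 1.0 (fully open).
Only numpy, scipy, OpenCV 4.12 (cv2) and the standard library are available. Lean on these libraries where they do the work, as an engineer would, in place of code of your own. Each camera call takes 0.05 s, during which the arm holds its last target. There are 200 camera calls.

## Working session

There is one attempt and no reset: what is moved stays moved. The work goes in short steps, Python scripts to look and compute and a shell command to move; the robot and the scene stay as the last step left them, time stands still between calls to the robot, and variables do not carry over. Pictures are saved under pics/ and viewed, about 8 in all and at most 12, crops included, and the job is handed in when it is done.

```bash
mkdir -p pics
python3 - <<'E'
from plant import bot
import cv2,numpy as np
print(bot.get_obs())
for n in("side","top"):
    m=bot.camera_model(n);print(n,m["K"].round(1).tolist(),m["R"].round(3).tolist(),m["t"].round(1).tolist())
    cv2.imwrite(f"pics/{n}0.png",bot.snapshot(n)[:,:,::-1])
E
```

```text
{'time_s': 0.0, 'qpos': array([ 1.06498996e+00,  1.50972512e-01,  1.43800289e+00,  2.27035016e-05,
        1.55383185e+00, -1.33993780e-01]), 'joint_vel': array([ 0.00027097,  0.00051794, -0.00069809,  0.00076742, -0.00050488,
       -0.00011286]), 'effort': array([-2.88380033e-03, -7.13042951e+01, -5.70875001e+01, -4.13759062e-04,
        8.80722888e-03,  2.99313376e-05]), 'eef_pos': array([208.79810037, 535.507173  , 247.697151  ]), 'orientation': array([ 2.98891199,  1.56958151, -2.09528998]), 'contact_force': array([ 0.30038877,  0.24914206, -0.05030126]), 'torque': array([ 0.0098113 , -0.01829496, -0.00374868]), 'grip_width': 1.0043467744890047}
side [[459.2, 0.0, 318.6], [0.0, 459.2, 201.5], [0.0, 0.0, 1.0]] [[-0.879, -0.476, -0.01], [-0.322, 0.611, -0.723], [0.35, -0.633, -0.69]] [546.6, 297.8, 656.8]
top [[484.8, 0.0, 317.5], [0.0, 484.8, 201.1], [0.0, 0.0, 1.0]] [[-0.025, -0.999, -0.023], [-0.988, 0.029, -0.149], [0.149, 0.019, -0.989]] [58.1, 633.4, 931.7]
```

View pics/top0.png

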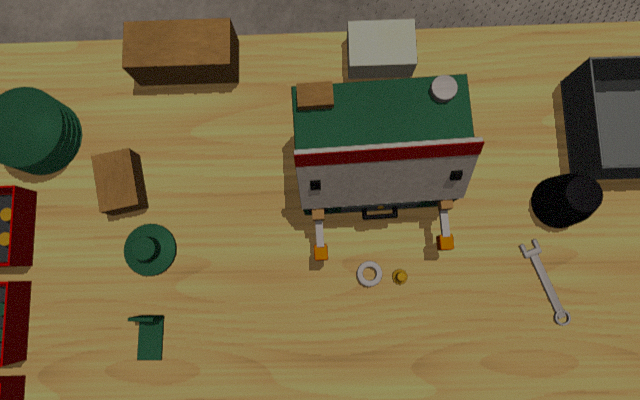

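View pics/side0.png

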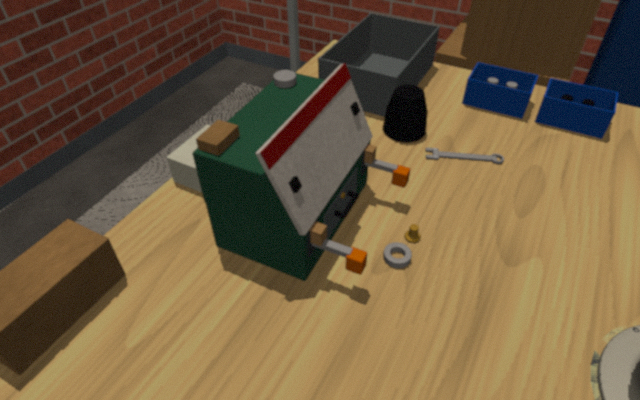

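```bash
cat > h.py <<'E'
from plant import bot
import cv2,numpy as np
from scipy.optimize import least_squares
C={n:bot.camera_model(n) for n in("side","top")}
def proj(n,X):
    m=C[n];c=m["R"]@X+m["t"];p=m["K"]@c;return p[:2]/p[2]
def orange(im):
    h=cv2.cvtColor(im,cv2.COLOR_RGB2HSV)
    k=cv2.inRange(h,(8,200,120),(19,255,255))
    N,_,s,c=cv2.connectedComponentsWithStats(k)
    return [(c[i].round(1).tolist(),int(s[i,4])) for i in range(1,N) if s[i,4]>30]
def W(p,d):
    x,y,a=p[:3];c,s=np.cos(a),np.sin(a)
    return np.array([x+c*d[0]-s*d[1],y+s*d[0]+c*d[1],d[2]])
def edge(f,y):
    a=np.radians(25)-f
    return (160*np.sin(a),y,127+160*np.cos(a))
E
python3 - <<'E'
from h import *
T=cv2.imread("pics/top0.png")[:,:,::-1];S=cv2.imread("pics/side0.png")[:,:,::-1]
ot,os_=orange(T),orange(S);print(ot,os_)
big=lambda o:[c for c,_ in sorted(o,key=lambda q:-q[1])[:2]]
tb=sorted(big(ot));sb=sorted(big(os_),key=lambda c:-c[1])
obs=[]
for n,b in(("top",tb),("side",sb)):
    obs+= [(n,lambda p:(-60-p[3],120,72),b[0],"PL"),(n,lambda p:(-60-p[4],-120,72),b[1],"PR")]
e=lambda y:(lambda p:edge(p[5],y))
obs+=[("top",e(150),(296,154),"eL"),("top",e(-150),(481,142),"eR"),("side",e(150),(263,155),"eL"),("side",e(-150),(352,68),"eR")]
k=lambda *d:(lambda p:d)
obs+=[("top",k(200,150,230),(292,87),"bL"),("top",k(200,-150,230),(466,75),"bR"),("side",k(0,150,0),(302,268),"f0"),("side",k(200,150,0),(218,243),"b0")]
f=lambda p:np.concatenate([proj(n,W(p,g(p)))-u for n,g,u,_ in obs])
r=least_squares(f,[550,-80,0,10,10,.06],loss="soft_l1",f_scale=2)
print(r.x.round(3))
for o,q in zip(obs,f(r.x).reshape(-1,2)):print(o[0],o[3],q.round(1))
p=r.x
print("PL",W(p,(-60-p[3],120,72)),"PR",W(p,(-60-p[4],-120,72)),"edge",W(p,edge(p[5],0)))
E
```

```text
[([447.1, 242.7], 128), ([320.3, 253.0], 152)] [([401.8, 170.5], 98), ([357.1, 255.4], 170)]
[ 6.11156e+02 -8.29960e+01  4.00000e-02  1.67210e+01  1.35880e+01
 -6.29600e+00]
top PL [ 1.9 -0.3]
top PR [-1.2  0.1]
side PL [-0.4  3.1]
side PR [-0.5  3.9]
top eL [-0.7  1.7]
top eR [4.7 0.5]
side eL [-1.6 -4.3]
side eR [-6.7 -6.1]
top bL [ 0.5 -0. ]
top bR [ 2.9 -0.6]
side f0 [ 6.9 13.3]
side b0 [-0.8  1.8]
PL [529.73568259  33.86629197  72.        ] PR [ 542.38543259 -205.82058517   72.        ] edge [680.59165296 -80.23999517 271.12177533]
```

```bash
cat >> h.py <<'E'
def tool(X,yawdesk=None):
    from scipy.spatial.transform import Rotation as Ro
    o=bot.get_obs();R=Ro.from_euler("xyz",o["orientation"]).as_matrix()
    print("t",round(o["time_s"],2),"tcp",o["eef_pos"].round(1),"F",o["contact_force"].round(1),"g",round(o["grip_width"],3))
    if X is not None:print("d tool",(R.T@(np.array(X)-o["eef_pos"])).round(1))
    return R
def overlay(n,im,p,fn,box,z):
    im=im[:,:,::-1].copy();x0,y0,x1,y1=box;im=cv2.resize(im[y0:y1,x0:x1],None,fx=z,fy=z,interpolation=cv2.INTER_CUBIC)
    def L(ps,col=(255,0,255)):
        q=np.array([(proj(n,W(p,d))-(x0,y0)+.5)*z for d in ps]);cv2.polylines(im,[q.round().astype(int)],True,col,1)
    L([edge(p[5],150),edge(p[5],-150),(0,-150,127),(0,150,127)])
    L([(66,150,230),(66,-150,230),(200,-150,230),(200,150,230)],(255,255,0))
    L([(0,150,0),(0,150,127),(66,150,230),(200,150,230),(200,150,0)],(255,255,0))
    for s,y in((p[3],120),(p[4],-120)):
        for zz in(54,90):L([(-60-s+a,y+b,zz) for a,b in((-15,-13),(15,-13),(15,13),(-15,13))],(255,0,0))
        L([(-s,y+b,zz) for b,zz in((-11,90),(11,90),(11,120),(-11,120))],(0,0,0))
    cv2.imwrite(fn,im)
E
python3 - <<'E'
from h import *
T=cv2.imread("pics/top0.png")[:,:,::-1];S=cv2.imread("pics/side0.png")[:,:,::-1]
p=np.array([611.2,-83,.04,16.7,13.6,-.013])
overlay("side",S,p,"pics/a.png",(190,50,430,310),3)
overlay("top",T,p,"pics/b.png",(270,60,500,270),3)
a=cv2.imread("pics/a.png");b=cv2.imread("pics/b.png")
h=min(a.shape[0],b.shape[0])
o=np.zeros((max(a.shape[0],b.shape[0]),a.shape[1]+b.shape[1],3),np.uint8);o[:a.shape[0],:a.shape[1]]=a;o[:b.shape[0],a.shape[1]:]=b
cv2.imwrite("pics/ov1.png",cv2.resize(o,(800,int(o.shape[0]*800/o.shape[1])),interpolation=cv2.INTER_AREA))
R=tool(None);print(R.round(3))
E
```

```text
t 0.1 tcp [208.8 535.5 247.8] F [-0.2  0.   0.4] g 1.004
[[-0.001 -0.932  0.363]
 [-0.001  0.363  0.932]
 [-1.     0.    -0.001]]
```

View pics/ov1.png

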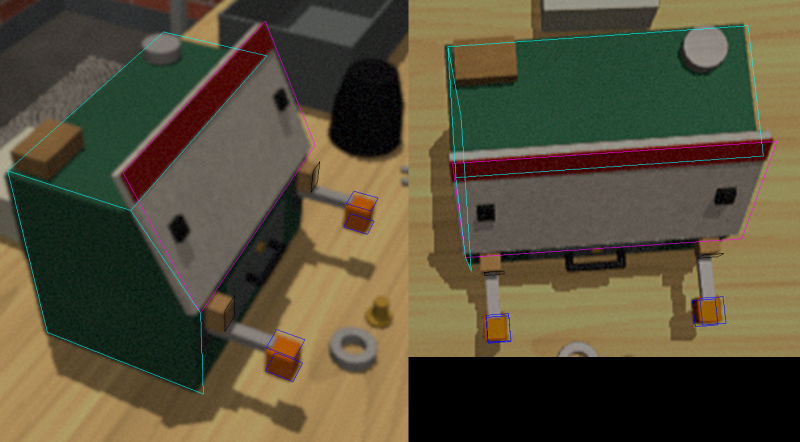

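```bash
python3 -m creep '0 0 0 -7.9 85; 0 0 0 -7.9 85; 0 0 0 -7.9 85; 0 0 0 0 85' 40
python3 - <<'E'
from h import *
R=tool((529.7,33.9,130));print(R.round(3))
E
```

```text
time_s: 0.5
eef_pos: [208.6, 535.1, 246.3]
orientation: [2.57, 1.567, -2.086]
contact_force: [-0.4, 0.7, 0.1]
grip_width: 0.993
t 0.5 tcp [208.6 535.1 246.3] F [-0.4  0.7  0.1] g 0.993
d tool [ 117.4 -292.9 -518. ]
[[-0.002 -0.998 -0.056]
 [-0.003 -0.056  0.998]
 [-1.     0.002 -0.003]]
```

```bash
python3 -m creep '0 -22 -40 0 85; 0 -22 -40 0 85; 0 -22 -40 0 85; 0 -22 -40 0 85; 0 -22 -40 0 85; 0 -22 -40 0 85; 0 -22 -40 0 85; 0 -22 -40 0 85; 0 -22 -40 0 85; 0 -22 -40 0 85'
python3 - <<'E'
from h import *
tool((529.7,33.9,130))
E
```

```text
time_s: 1.5
eef_pos: [446.6, 132.0, 245.4]
orientation: [2.582, 1.566, -2.115]
contact_force: [1.3, 2.0, 0.4]
grip_width: 0.995
t 1.5 tcp [446.6 132.  245.4] F [1.3 2.  0.4] g 0.995
d tool [115.6 -81.9 -98.9]
```

```bash
python3 -m creep '25 -28 -33 0 85; 25 -28 -33 0 85; 25 -25 -33 0 85; 25 0 0 0 85; 10 0 0 0 85; 0 0 0 0 85'
python3 - <<'E'
from h import *
R=tool((529.7,33.9,74));print(R.round(3))
p=np.array([611.2,-83,.04,16.7,13.6,-.013])
overlay("side",bot.snapshot("side"),p,"pics/a2.png",(230,100,430,300),3)
overlay("top",bot.snapshot("top"),p,"pics/b2.png",(250,150,380,300),4)
a=cv2.imread("pics/a2.png");b=cv2.imread("pics/b2.png")
o=np.hstack([a,b]);print(o.shape)
cv2.imwrite("pics/ov2.png",cv2.resize(o,(800,428)))
E
```

```text
time_s: 2.1
eef_pos: [531.2, 25.0, 133.6]
orientation: [2.971, 1.566, -1.76]
contact_force: [-0.3, 0.5, 1.2]
grip_width: 0.997
t 2.1 tcp [531.2  25.  133.6] F [-0.3  0.5  1.2] g 0.997
d tool [59.6  1.6  9.2]
[[-0.001 -1.     0.019]
 [-0.004  0.019  1.   ]
 [-1.     0.001 -0.004]]
(600, 1120, 3)
```

View pics/ov2.png

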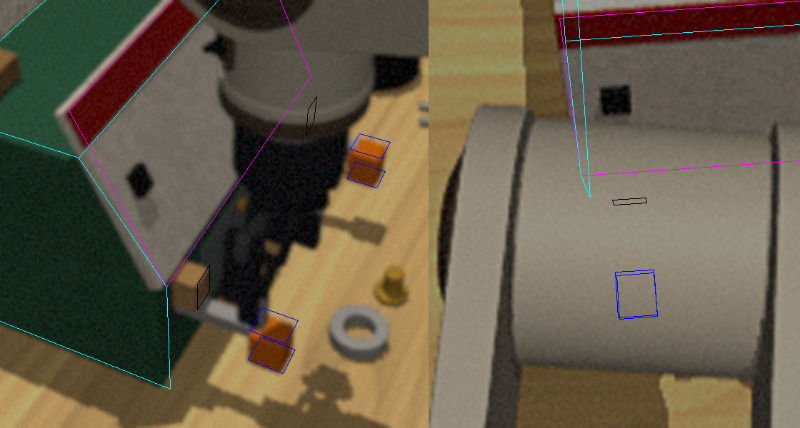

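```bash
python3 -m creep '0 1 9 -3.4 85; 20 0 0 0 85; 20 0 0 0 85; 15 0 0 0 85; 3 0 0 0 85; 0 0 0 0 0; 0 0 0 0 0; 0 0 0 0 0; 0 0 0 0 0; 0 0 0 0 0' 50
python3 - <<'E'
from h import *
R=tool((529.7,33.9,74));print(R.round(3))
E
```

```text
time_s: 3.2
eef_pos: [535.4, 38.5, 89.8]
orientation: [-1.938, 1.548, -0.321]
contact_force: [2.1, -11.0, -6.9]
grip_width: 0.29
t 3.2 tcp [535.4  38.5  89.8] F [  2.1 -11.   -6.9] g 0.29
d tool [15.8  6.2 -4.2]
[[ 0.021 -0.999 -0.047]
 [-0.007 -0.047  0.999]
 [-1.    -0.021 -0.008]]
```

```bash
python3 -m creep '0 0 0 0 85; 0 0 0 0 85; 0 0 0 0 85;0 0 0 0 85;0 0 0 0 85'
python3 - <<'E'
from h import *
R=tool((529.7,33.9,74));print(R.round(3))
overlay("side",bot.snapshot("side"),np.array([611.2,-83,.04,16.7,13.6,-.013]),"pics/a3.png",(230,100,430,300),3)
E
```

```text
time_s: 3.7
eef_pos: [535.7, 38.3, 90.8]
orientation: [-1.922, 1.547, -0.305]
contact_force: [0.3, 0.2, 0.0]
grip_width: 0.996
t 3.7 tcp [535.7  38.3  90.8] F [0.3 0.2 0. ] g 0.996
d tool [16.7  6.6 -4. ]
[[ 0.022 -0.999 -0.046]
 [-0.007 -0.046  0.999]
 [-1.    -0.022 -0.008]]
```

View pics/a3.png

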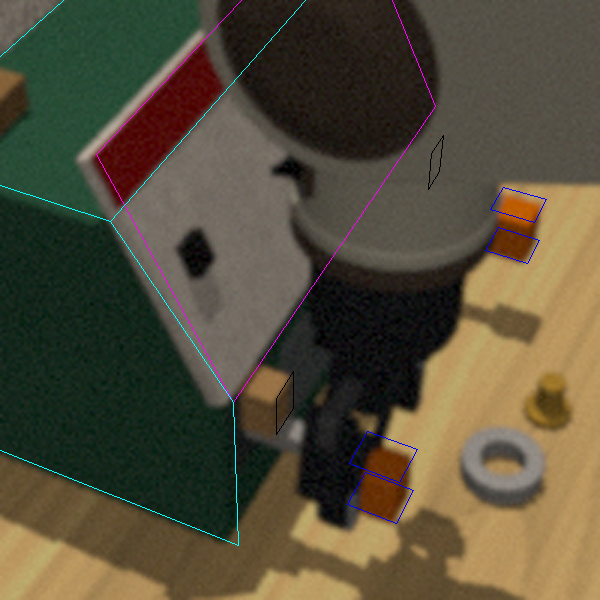

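```bash
python3 -m creep '0 5 -2 0 85; 0 5 -2 0 85; 5 2 0 0 85; 5 0 0 0 85; 5 0 0 0 85; 0 0 0 0 85'
python3 - <<'E'
from h import *
R=tool((526,34,74));print(R.round(3))
E
```

```text
time_s: 4.35
eef_pos: [522.7, 33.2, 73.9]
orientation: [-1.924, 1.548, -0.307]
contact_force: [0.3, 0.3, -0.5]
grip_width: 0.993
t 4.35 tcp [522.7  33.2  73.9] F [ 0.3  0.3 -0.5] g 0.993
d tool [ 0.  -3.3  0.6]
[[ 0.022 -0.999 -0.046]
 [-0.007 -0.046  0.999]
 [-1.    -0.022 -0.008]]
```

```bash
python3 -m creep '0 -2 0 0 0; 0 0 0 0 0; 0 0 0 0 0; 0 0 0 0 0; 0 0 0 0 0; 0 10 0 0 0; 0 15 0 0 0; 0 15 0 0 0; 0 15 0 0 0; 0 10 0 0 0' 60
python3 - <<'E'
from h import *
tool(None)
E
```

```text
time_s: 5.35
eef_pos: [461.1, 35.1, 74.7]
orientation: [-1.571, 1.542, 0.046]
contact_force: [2.5, 2.3, 1.2]
grip_width: 0.295
t 5.35 tcp [461.1  35.1  74.7] F [2.5 2.3 1.2] g 0.295
```

```bash
python3 -m creep '0 5 0 0 0; 0 5 0 0 0; 0 0 0 0 0'; python3 -m creep '0 4 0 0 0; 0 4 0 0 0'; python3 -m creep '0 4 0 0 0'
```

```text
time_s: 5.65
eef_pos: [449.8, 34.7, 74.7]
orientation: [-1.57, 1.542, 0.046]
contact_force: [-1.9, 2.1, 2.4]
grip_width: 0.298
time_s: 5.85
eef_pos: [443.1, 34.4, 74.9]
orientation: [-1.565, 1.539, 0.051]
contact_force: [47.3, 6.7, -26.0]
grip_width: 0.292
time_s: 5.95
eef_pos: [442.6, 34.3, 75.2]
orientation: [-1.558, 1.53, 0.058]
contact_force: [54.0, 10.3, -34.0]
grip_width: 0.292
```

```bash
python3 -m creep '0 -1 0 0 85; 0 0 0 0 85; 0 0 0 0 85; 0 0 0 0 85; -20 0 0 0 85; -20 0 0 0 85; -20 0 0 0 85; -10 0 0 0 85; 0 0 0 0 85'
python3 - <<'E'
from h import *
R=tool((539,-206,145));print(R.round(3))
E
```

```text
time_s: 6.85
eef_pos: [439.1, 33.9, 145.9]
orientation: [-1.561, 1.534, 0.055]
contact_force: [0.1, -0.1, -1.1]
grip_width: 0.995
t 6.85 tcp [439.1  33.9 145.9] F [ 0.1 -0.1 -1.1] g 0.995
d tool [   4.1  -88.8 -244.2]
[[ 0.037 -0.998 -0.045]
 [ 0.002 -0.045  0.999]
 [-0.999 -0.037  0.   ]]
```

```bash
python3 -m creep '0 0 -27 0 85; 0 -5 -27 0 85; 0 -10 -27 0 85; 0 -10 -27 0 85; 0 -10 -27 0 85; 0 -10 -27 0 85; 0 -10 -27 0 85; 0 -10 -27 0 85; 0 -10 -15 0 85; 0 0 0 0 85'
python3 - <<'E'
from h import *
R=tool((539,-206,145));print(R.round(3))
E
```

```text
time_s: 7.85
eef_pos: [524.2, -201.5, 136.8]
orientation: [-1.375, 1.543, 0.243]
contact_force: [-0.3, 0.2, 0.3]
grip_width: 0.991
t 7.85 tcp [ 524.2 -201.5  136.8] F [-0.3  0.2  0.3] g 0.991
d tool [ -7.8 -14.8  -5.1]
[[ 0.027 -0.999 -0.047]
 [ 0.007 -0.047  0.999]
 [-1.    -0.027  0.005]]
```

```bash
python3 -m creep '0 -7 -3 0 85; 5 -6 -2 0 85; 15 0 0 0 85; 15 0 0 0 85; 15 0 0 0 85; 8 0 0 0 85; 4 0 0 0 85; 0 0 0 0 85'
python3 - <<'E'
from h import *
R=tool((539,-206,74))
overlay("side",bot.snapshot("side"),np.array([611.2,-83,.04,100,13.6,-.013]),"pics/a4.png",(250,80,450,280),3)
E
```

```text
time_s: 8.65
eef_pos: [540.1, -201.7, 69.1]
orientation: [-1.273, 1.545, 0.348]
contact_force: [0.1, 0.4, -0.0]
grip_width: 0.996
t 8.65 tcp [ 540.1 -201.7   69.1] F [ 0.1  0.4 -0. ] g 0.996
d tool [-4.9  1.2 -4.2]
```

View pics/a4.png

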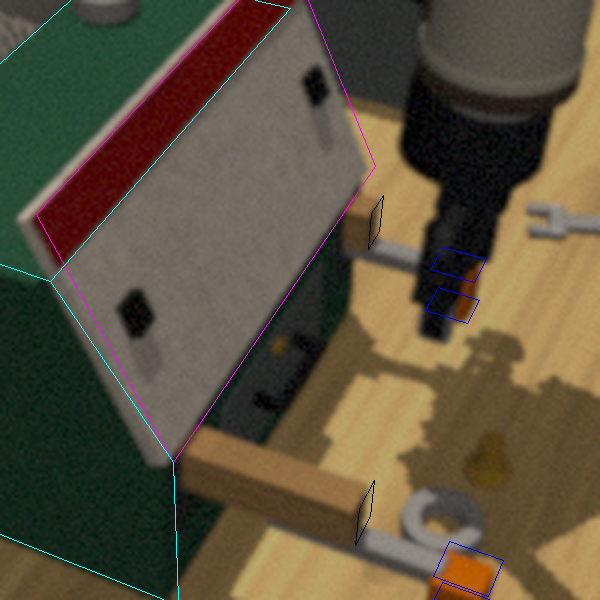

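```bash
python3 -m creep '-4 5 -4 0 85; 0 0 0 0 0; 0 0 0 0 0; 0 0 0 0 0; 0 0 0 0 0; 0 0 0 0 0; 0 10 0 0 0; 0 15 0 0 0; 0 15 0 0 0; 0 15 0 0 0' 60; python3 -m creep '0 10 0 0 0; 0 5 0 0 0; 0 0 0 0 0'
```

```text
time_s: 9.7
eef_pos: [482.2, -204.2, 77.0]
orientation: [-1.199, 1.534, 0.423]
contact_force: [4.1, 4.5, 6.7]
grip_width: 0.295
time_s: 10.0
eef_pos: [465.5, -204.8, 77.0]
orientation: [-1.21, 1.534, 0.411]
contact_force: [-1.6, 2.2, 0.7]
grip_width: 0.29
```

```bash
python3 -m creep '0 5 0 0 0; 0 4 0 0 0'; python3 -m creep '0 4 0 0 0'; python3 -m creep '0 4 0 0 0'
```

```text
time_s: 10.2
eef_pos: [457.2, -205.2, 77.0]
orientation: [-1.214, 1.533, 0.407]
contact_force: [2.5, 4.9, 4.7]
grip_width: 0.292
time_s: 10.3
eef_pos: [453.5, -205.3, 77.0]
orientation: [-1.217, 1.532, 0.405]
contact_force: [3.4, 4.2, 3.8]
grip_width: 0.297
time_s: 10.4
eef_pos: [450.2, -205.5, 77.1]
orientation: [-1.229, 1.531, 0.393]
contact_force: [38.7, 7.4, -10.8]
grip_width: 0.291
```

```bash
python3 -m creep '0 -1 0 0 85; 0 0 0 0 85; 0 0 0 0 85; 0 0 0 0 85; -20 0 0 0 85; -30 0 0 0 85; -40 0 0 0 60; -45 0 0 0 40; -45 0 0 0 0; -45 0 0 0 0'; python3 -m creep '-45 0 0 0 0; -30 0 0 0 0; 0 0 0 0 0'
python3 - <<'E'
from h import *
R=tool((720,-80,335));print(R.round(3))
p=np.array([611.2,-83,.04,100,100,-.013])
for n,b,f in(("side",(200,50,440,290),"a5"),("top",(250,50,510,290),"b5")):overlay(n,bot.snapshot(n),p,f"pics/{f}.png",b,2)
cv2.imwrite("pics/ov5.png",cv2.resize(np.hstack([cv2.imread("pics/a5.png"),cv2.imread("pics/b5.png")]),(800,384)))
E
```

```text
time_s: 11.4
eef_pos: [441.4, -208.0, 302.8]
orientation: [-0.889, 1.538, 0.734]
contact_force: [0.6, -1.1, 0.7]
grip_width: 0.322
time_s: 11.7
eef_pos: [439.4, -209.8, 387.1]
orientation: [-1.124, 1.535, 0.499]
contact_force: [0.2, -0.1, 0.1]
grip_width: -0.003
t 11.7 tcp [ 439.4 -209.8  387.1] F [ 0.2 -0.1  0.1] g -0.003
d tool [  63.  -285.1  114.3]
[[ 0.031 -0.998 -0.052]
 [ 0.017 -0.051  0.999]
 [-0.999 -0.032  0.015]]
```

View pics/ov5.png

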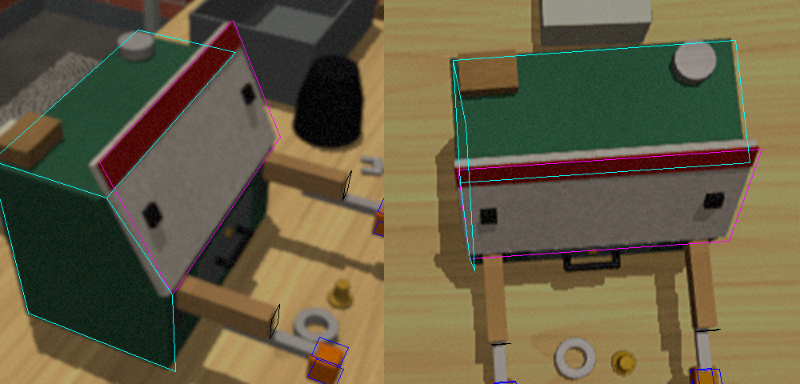

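```bash
python3 -m creep '0 -30 12 0 0; 0 -30 12 0 0; 0 -30 12 0 0; 0 -30 12 0 0; 0 -30 12 0 0; 0 -30 12 0 0; 0 -30 12 0 0; 0 -30 12 0 0; 0 -30 12 0 0; 0 -15 6 0 0'
python3 - <<'E'
from h import *
R=tool((725,-80,264));print(R.round(3))
E
```

```text
time_s: 12.8
eef_pos: [726.1, -75.8, 374.1]
orientation: [-0.263, 1.544, 1.356]
contact_force: [0.4, -0.4, -0.9]
grip_width: -0.004
t 12.8 tcp [726.1 -75.8 374.1] F [ 0.4 -0.4 -0.9] g -0.004
d tool [110.    2.   -6.9]
[[ 0.006 -0.999 -0.048]
 [ 0.026 -0.048  0.999]
 [-1.    -0.007  0.025]]
```

```bash
python3 -m creep '30 0 -3 0 0; 30 0 -3 0 0; 25 0 0 0 0; 15 0 0 0 0; 6 0 0 0 0; 0 0 0 0 0'
python3 - <<'E'
from h import *
R=tool((690,-80,264))
a=cv2.resize(bot.snapshot("side")[20:220,180:420,::-1],None,fx=2.5,fy=2.5);cv2.imwrite("pics/a6.png",a)
E
```

```text
time_s: 13.4
eef_pos: [727.5, -76.5, 250.7]
orientation: [0.286, 1.54, 1.908]
contact_force: [-0.4, -0.4, 0.5]
grip_width: -0.0
t 13.4 tcp [727.5 -76.5 250.7] F [-0.4 -0.4  0.5] g -0.0
d tool [-13.   37.7  -1.2]
```

View pics/a6.png

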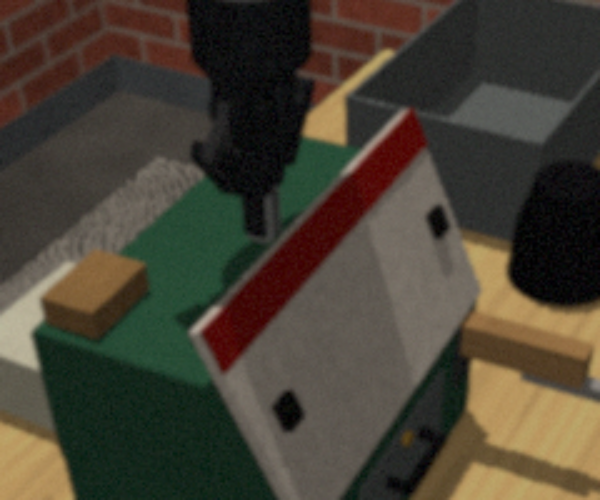

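```bash
python3 -m creep '-10 0 0 0 0; 0 15 0 0 0; 0 15 0 0 0; -2 15 0 0 0; -2 15 0 0 0; -2 15 0 0 0; -2 15 0 0 0; -2 5 0 0 0'
python3 - <<'E'
from h import *
R=tool((589,-82,270));print(R.round(3))
E
```

```text
time_s: 14.25
eef_pos: [636.3, -81.9, 288.4]
orientation: [-0.677, 1.539, 0.947]
contact_force: [3.3, 0.2, -2.1]
grip_width: 0.003
t 14.25 tcp [636.3 -81.9 288.4] F [ 3.3  0.2 -2.1] g 0.003
d tool [17.5 47.6  1.9]
[[ 0.019 -0.998 -0.053]
 [ 0.026 -0.052  0.998]
 [-0.999 -0.02   0.025]]
```

```bash
python3 -m creep '12 0 0 0 0; 6 10 0 0 0; 2 12 0 0 0; 3 12 0 0 0; 4 10 0 0 0; 0 0 0 0 0'
python3 - <<'E'
from h import *
R=tool((548,-84,251))
a=cv2.resize(bot.snapshot("side")[40:260,190:430,::-1],None,fx=2.5,fy=2.5);cv2.imwrite("pics/a7.png",a)
E
```

```text
time_s: 14.85
eef_pos: [597.3, -83.9, 264.0]
orientation: [-1.016, 1.53, 0.608]
contact_force: [0.4, 0.1, -0.3]
grip_width: -0.004
t 14.85 tcp [597.3 -83.9 264. ] F [ 0.4  0.1 -0.3] g -0.004
d tool [11.3 49.7  2.2]
```

View pics/a7.png

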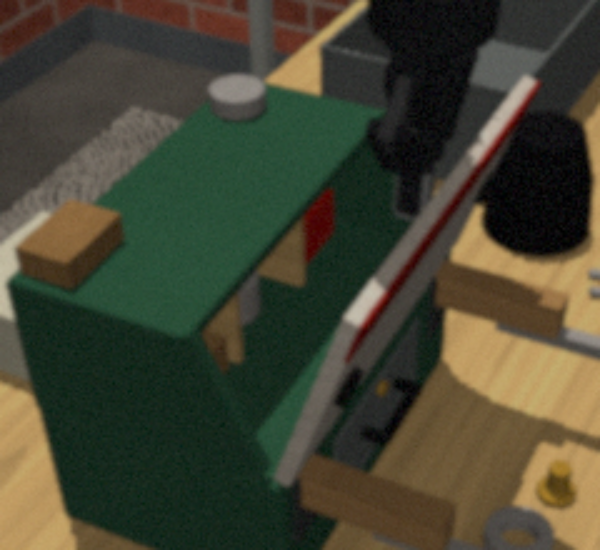

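```bash
python3 -m creep '4 12 0 0 0; 4 12 0 0 0; 5 12 0 0 0; 6 12 0 0 0; 9 9 0 0 0; 9 9 0 0 0; 11 8 0 0 0; 11 7 0 0 0'
python3 - <<'E'
from h import *
R=tool((496,-86,178))
E
```

```text
time_s: 15.7
eef_pos: [527.1, -87.4, 206.5]
orientation: [-1.219, 1.517, 0.406]
contact_force: [-1.8, 0.6, 9.6]
grip_width: -0.0
t 15.7 tcp [527.1 -87.4 206.5] F [-1.8  0.6  9.6] g -0.0
d tool [27.  32.3  2.6]
```

```bash
python3 -m creep '8 8 0 0 0; 8 8 0 0 0; 8 8 0 0 0; 8 5 0 0 0'; python3 -m creep '6 2 0 0 0; 6 0 0 0 0;0 0 0 0 0'
python3 - <<'E'
from h import *
R=tool((492,-86,156))
E
```

```text
time_s: 16.1
eef_pos: [501.9, -88.7, 172.4]
orientation: [-1.257, 1.514, 0.369]
contact_force: [3.2, -0.7, 4.3]
grip_width: 0.001
time_s: 16.4
eef_pos: [499.4, -88.5, 157.9]
orientation: [-1.221, 1.517, 0.404]
contact_force: [0.0, -1.0, -0.1]
grip_width: 0.004
t 16.4 tcp [499.4 -88.5 157.9] F [ 0.  -1.  -0.1] g 0.004
d tool [1.5 7.3 2.9]
```

```bash
python3 -m creep '3 0 0 0 0'; python3 -m creep '2 0 0 0 0'; python3 -m creep '0 0 0 0 0'
```

```text
time_s: 16.5
eef_pos: [499.8, -88.6, 155.4]
orientation: [-1.23, 1.516, 0.395]
contact_force: [-16.6, 1.5, 59.1]
grip_width: 0.004
time_s: 16.6
eef_pos: [499.9, -88.6, 155.5]
orientation: [-1.244, 1.516, 0.382]
contact_force: [-26.5, 5.1, 50.5]
grip_width: 0.003
time_s: 16.7
eef_pos: [499.9, -88.6, 156.6]
orientation: [-1.251, 1.516, 0.375]
contact_force: [-0.2, -0.5, -0.0]
grip_width: 0.003
```

```bash
python3 -m creep '-10 0 0 0 0; -30 0 0 0 0; -40 0 0 0 0; -40 0 0 0 0; -40 0 0 0 0; -40 30 0 0 0; 0 40 0 0 0; 0 40 0 0 0; 0 40 0 0 0; 0 0 0 0 0'
python3 - <<'E'
from h import *
tool(None)
p=np.array([611.2,-83,.04,100,100,2.007])
for n,b,f in(("side",(200,50,440,290),"a8"),("top",(250,50,510,290),"b8")):overlay(n,bot.snapshot(n),p,f"pics/{f}.png",b,2)
cv2.imwrite("pics/ov8.png",cv2.resize(np.hstack([cv2.imread("pics/a8.png"),cv2.imread("pics/b8.png")]),(800,384)))
E
```

```text
time_s: 17.7
eef_pos: [335.9, -100.0, 359.6]
orientation: [-1.292, 1.516, 0.337]
contact_force: [0.2, -0.5, 0.7]
grip_width: 0.001
t 17.7 tcp [ 335.9 -100.   359.6] F [ 0.2 -0.5  0.7] g 0.001
```

View pics/ov8.png

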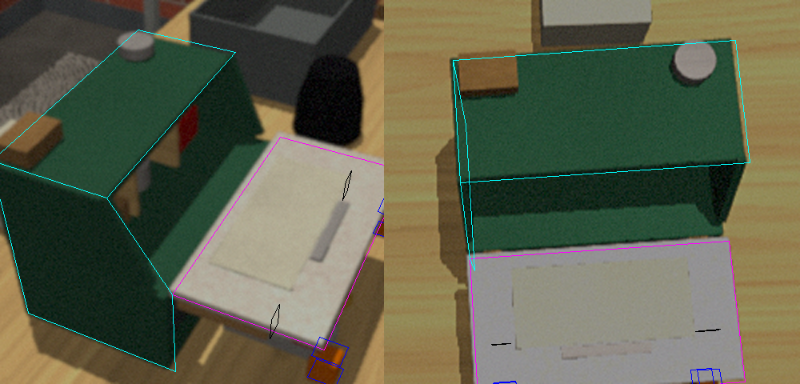

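The flap matches the level model outline in both views, it lies on both supports, and the gripper is clear.

```bash
python3 -m creep '0 0 0 0 0; 0 0 0 0 0; 0 0 0 0 0; 0 0 0 0 0; 0 0 0 0 0'; python3 -c "from plant import bot;print(bot.hand_in())"
```

```text
time_s: 18.3
eef_pos: [341.0, -100.3, 358.6]
orientation: [-1.224, 1.518, 0.407]
contact_force: [-0.1, -0.5, 1.0]
grip_width: -0.001
the job is handed in; nothing more can be done
None
```

The desk is open for writing and the job was handed in at about 18 s; `hand_in` gives no verdict.

- **Supports:** I pulled the left support and then the right by their orange blocks. Each came up hard against its stop, with the wrist force rising to 40–65 N. A picture taken before I touched the flap showed both bars where the model puts them when fully out.
- **Flap:** I drew it forward from behind its edge and pushed it down with closed fingers until it stopped firmly. The fingertips were then at about 138.5 mm, against 139 mm expected for level.
- **Last checks:** After I withdrew the gripper, both camera views matched the outline of a level flap on both supports. The contact force was about 1 N or less, which is sensor noise, with the gripper some 200 mm clear.
- **Not as planned:** My first grasp of the left block came out about 15 mm too high and 10 mm off towards the desk. I opened, corrected and gripped again before pulling. Seating the flap briefly took about 60 N, pressed through the fingertips and below the 120 N wrist limit.

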